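# Hold the control panel over its housing for screwing

### The job

Pick up the aluminium control panel by its knob, bring its plain end in under the handpiece rest of the open white control unit, and hold the panel level, hovering about a centimetre above the gasket, with all four screw holes lined up over the threaded holes, so that I can plug in the lead and start the screws. The gasket is sticky: the panel must not touch the case, its gasket or the rest at any time, and the handpiece, the cast, the bur stand and the dish of screws stay where they are. Finish while still holding the panel there, quite still; do not set it down or let go.

Things in the scene. Friction and masses are not known exactly. Their poses are not given: they have to be found in the camera images.
- panel: Loose cover: aluminium control panel, flat plate 110 (x) x 170 (y) x 4 mm, about 0.22 kg, lying face up on the bench mat (mat top 2 mm above the table). Origin: centre of its underside, z up. A black bar knob, rigid with the plate, stands near its -y end; a flat display and two flat keys near the middle; a 10 mm screw hole near each corner. Placed right, its x and y axes point as the case's.
- knob (a point): Centre of the black bar knob, at x 0, y -42 mm on the panel, 17 mm above its underside; axes as panel. The knob is 14 mm wide in x, 46 mm long in y and rises 26 mm above the plate's face (4 to 30 mm over the underside). Pinch it across x.
- panel_lead (a point): Middle of the panel's +y edge (the end away from the knob), on the underside.
- case: Fixed white housing of the control unit, open at the top: 110 (x) x 170 (y) mm, walls 5 mm. Origin: centre of its underside, z up; stands level on the mat, place and yaw vary. A black sticky gasket on the wall tops has its upper face 70 mm above the origin; bosses with brass threads end 2 mm lower in the inner corners. A steel handpiece rest stands on its +y end; the -y end and sides are open.
- rest_edge (a point): Middle of the free edge of the handpiece rest's arm, on its underside: 30 mm from the case's centre towards +y, 102 mm above the case's origin (32 mm above the gasket); axes as case. The level arm, 44 mm wide in x, 4 mm thick, reaches from here to an upright that stands 10 mm clear of the +y end wall's outer face (y 95 to 99 mm).
- hole0 (a point): Centre of the panel's screw hole (-x, -y corner: x -43, y -73 mm on the panel), on the underside; axes as panel.
- thread0 (a point): Point on the axis of the case's threaded hole (-x, -y corner: x -43, y -73 mm from the case's centre), at the height of the gasket's upper face; axes as case. hole0 belongs over it.
- hole1 (a point): Centre of the panel's screw hole (+x, -y corner: x 43, y -73 mm on the panel), on the underside; axes as panel.
- thread1 (a point): Point on the axis of the case's threaded hole (+x, -y corner: x 43, y -73 mm from the case's centre), at the height of the gasket's upper face; axes as case. hole1 belongs over it.
- hole2 (a point): Centre of the panel's screw hole (+x, +y corner: x 43, y 73 mm on the panel), on the underside; axes as panel.
- thread2 (a point): Point on the axis of the case's threaded hole (+x, +y corner: x 43, y 73 mm from the case's centre), at the height of the gasket's upper face; axes as case. hole2 belongs over it.
- hole3 (a point): Centre of the panel's screw hole (-x, +y corner: x -43, y 73 mm on the panel), on the underside; axes as panel.
- thread3 (a point): Point on the axis of the case's threaded hole (-x, +y corner: x -43, y 73 mm from the case's centre), at the height of the gasket's upper face; axes as case. hole3 belongs over it.
- handpiece: Bystander: steel straight handpiece, 150 mm long, 22 mm thick, lying loose along the case's x in the groove on top of the rest arm, 45 mm from the case's centre towards +y; its top is 128 mm above the case's underside. Origin on its underside at mid-length.
- cast: Bystander: loose cream plaster cast of a dental arch, 52 x 60 x 26 mm, on the mat. Origin at the centre of its underside.
- burs: Bystander: loose round white stand, 68 mm across, full of upright steel burs, 60 mm high. Origin at the centre of its underside.
- dish: Bystander: loose glass dish, 76 mm across, 16 mm high, holding the four screws. Origin at the centre of its underside.

How it is judged (in metres and radians):
On the way, in this order (a step that is already met when the one before it is completed fails the run):
1. the panel is lifted clear of the mat in the gripper (height (world z) of panel above 0.03 m and contact force between panel and the fingers above 2 N), for 0.2 s.
2. the panel's plain end has gone in under the arm of the handpiece rest (y of panel_lead in the frame of rest_edge above 0.005 m and z of panel_lead in the frame of rest_edge between -0.032 and 0 m and x of panel_lead in the frame of rest_edge between -0.04 and 0.04 m), for 0.2 s.
At the end, for the whole second after the job is handed in: The gripper still holds the panel, at rest and level (within 0.08 rad), under the rest; each of its four holes is within 3 mm sideways of its own thread axis and 3 to 18 mm above the gasket's upper face; the panel touches neither the case, the gasket nor the rest (horizontal distance between hole0 and thread0 below 0.003 m and z of hole0 in the frame of thread0 between 0.003 and 0.018 m and horizontal distance between hole1 and thread1 below 0.003 m and z of hole1 in the frame of thread1 between 0.003 and 0.018 m and horizontal distance between hole2 and thread2 below 0.003 m and z of hole2 in the frame of thread2 between 0.003 and 0.018 m and horizontal distance between hole3 and thread3 below 0.003 m and z of hole3 in the frame of thread3 between 0.003 and 0.018 m and angle between panel's own z axis and vertical below 0.08 rad and contact force between panel and the fingers above 2 N and contact force between panel and case below 0.2 N and linear speed of panel below 0.02 m/s and angular speed of panel below 0.15 rad/s); the arm keeps its last pose, push and grip.
It fails at once if the panel touches the case, its gasket or the handpiece rest (contact force between panel and case above 0.2 N).
It fails at once if the handpiece on its rest is shifted (distance of handpiece from where it was at the start of the episode above 0.015 m).
It fails at once if the plaster cast is shifted (distance of cast from where it was at the start of the episode above 0.015 m).
It fails at once if the bur stand is shifted (distance of burs from where it was at the start of the episode above 0.015 m).
It fails at once if the dish of screws is shifted (distance of dish from where it was at the start of the episode above 0.015 m).
It also fails if it takes over 45 s, if anything falls off the work surface, if the arm or the gripper's body presses on something with over 40 N, if the wrist force passes 120 N, or if a joint passes its speed limit or range.

### The arm

A 6-joint arm with a two-finger parallel gripper is mounted at the origin on the work surface. World frame = base frame: x ahead of the robot, y to its left, z up, the work surface at z = 0. Lengths are in m, angles in degrees, forces in N, time in s.
With the tool pointing down it reaches from about 0.35 to 0.875 m from the base axis. Payload 4.2 kg.
Tool frame: the origin (TCP) lies on the centre line of the jaws, within the pads' length; the fingertips stand 25 mm ahead of it and the grasp point (between the pads) lies 6 mm ahead of it (finger_overhang is the distance from the TCP to the fingertips, in m); z points along the fingers, y is the line along which they close (so a half turn about z gives the same grasp; the last joint's range is limited). The gripper opens to 87 mm and grips with 3 to 60 N. Pads are 19 mm wide; open, the fingers measure 117 mm over their backs; the gripper's body (75 mm by 190 mm) begins 51 mm behind the grasp point.
Start: joints at [-48.438, 22.042, 0.453, 0, -68.411, -14.817], TCP at [0.281, -0.558, 0.248] pointing down, gripper open.
Joint ranges: [-179.83, 179.83], [-69.29, 118.12], [-61.27, 80.66], [-181.25, 117.63], [-171.15, -9.14], [-177.46, 177.46]. Speed limits (degrees/s): [159.86, 159.86, 180, 180, 180, 180].

### API

Orientations are given as a 3x3 rotation matrix whose columns are the frame's x, y, z axes.
In Python, from station import sense, capture, finish_job, spot_in, tip_of, finger_overhang gives the robot as it stands. The module is installed in compiled form; this text tells all that it offers.
- The arm moves only by the tool servo_tool, never from a script. Its arguments are lists of equal length, an entry for each row: "slide": the shift along the tool's x, y, z in m, a list of three; "spin": the turn about the tool's z in degrees; "grip": the closure, from 0 (fully open) to 1 (shut). A call has exactly 5 rows; each row is the pose to reach, as a shift and turn from the pose commanded when the call began, along the tool's axes at that moment; what a row does not reach only later rows make up. A row lasts 1/12 s, in which the tool goes at most 41.7 mm and 7.16 degrees, less where a joint would pass 70% of its speed; a pose out of reach is approached as far as the arm can. A call with a gripper value outside its range is refused whole. The fingers move at their own pace and stop on an object; the grip force is fixed at half the most. Time passes only in rows, so rows that repeat a pose let the fingers close, or fill a call up. It gives the time, the measured TCP pose, the force, the opening and the grip force at its end, in the units of the state.
- sense(): the state, without advancing time (a new reading comes with each control period).
- capture(name): name is "side" or "top"; returns a dict with "pixels" (420x560x3 uint8, blue, green, red), "depth" (420x560 float32, m along the optical axis (not along the pixel's ray), 0 where there is no reading), "fx", "fy", "cx", "cy" (pixels), "k1" (the pictures are not rectified: a ray, as slopes to the right and down, at radius r is drawn at 1 + k1 r^2 times it, then the intrinsics apply), "R" (3x3) and "t" (3): a world point X has camera coordinates R X + t. Camera axes: x right, y down, z forward; pixel columns grow to the right and rows downward; lengths in m; the calibration is good to about 2 mm. A picture is of the moment at which its call begins.
- finish_job(): hands the job in; it is judged then, once.
Trained networks look in the newest picture that a camera, given by its name, has taken for a name from the list of things; names that differ only in an ending like _2 or _b are one class to them, and where a whole thing is asked for, a point or a joint stands for the part that bears it (a point fixed in the world has none). Each returns a list of dicts, best first, with "conf" (0 to 1); they miss things now and then, are a little off and sometimes report something else, mostly with a low value. They report only what shows in the picture. A call takes as long as a camera call.
- spot_in(thing, camera): "point" ([x, y, z] in m, in world coordinates, good to about 4 mm: the middle of the surface that is visible of it).
- tip_of(thing, camera): "point" ([x, y, z] in m, in world coordinates, good to about 4 mm: a listed point, or the origin of a listed thing).
The state is a dict: "time_s": time; "joints": joint angles; "joint_velocities": joint speeds; "effort": joint torques, N m; "tcp_pos": TCP position; "ee_rot": TCP orientation; "wrist_force": force on the tool from outside, world axes, zero at the start; "moment": the same for the moment, N m; "gripper_width": opening from 0.0 (shut) to 1.0 (fully open); "gripper_force": force on a finger pad.
Only numpy, scipy, OpenCV 4.12 (cv2) and the standard library are available. Lean on these libraries where they do the work, as an engineer would, in place of code of your own. Each camera call takes 0.05 s, during which the arm holds its last target. There are 200 camera calls.

## Working session

There is one attempt and no reset: what is moved stays moved. The work goes in short steps, Python scripts to look and compute and a tool call to move; the robot and the scene stay as the last step left them, time stands still between calls to the robot, and variables do not carry over. Pictures are saved under pics/ and viewed, at most 10 in all, crops included, and the job is handed in when it is done.

Besides the shell and the picture viewer there is one more tool, called after "Emit:" as name(argument=value, ...) on one line, values as JSON. servo_tool: Moves the arm, as the interface text tells. Its arguments: {"type":"object","properties":{"slide":{"type":"array"},"spin":{"type":"array"},"grip":{"type":"array"}},"required":["slide","spin","grip"]}

```bash
mkdir -p pics
cat > h.py <<'E'
import numpy as np, cv2
from station import *
def ray(c,u,v):
    d=np.array([(u-c["cx"])/c["fx"],(v-c["cy"])/c["fy"]]);s=d.copy()
    for _ in range(20): s=d/(1+c["k1"]*(s@s))
    return s
def pt(c,u,v,z=None):
    "world point by depth, or on plane z"
    s=np.append(ray(c,u,v),1);R=np.array(c["R"]);t=np.array(c["t"])
    if z is None: return R.T@(s*c["depth"][int(round(v)),int(round(u))]-t)
    o=-R.T@t;d=R.T@s;return o+d*(z-o[2])/d[2]
def proj(c,X):
    p=np.array(c["R"])@X+np.array(c["t"]);s=p[:2]/p[2];s=s*(1+c["k1"]*(s@s));return s*[c["fx"],c["fy"]]+[c["cx"],c["cy"]]
E
python3 - <<'E'
from h import *
np.set_printoptions(precision=4,suppress=True)
s=sense();print(s["time_s"],s["tcp_pos"],s["ee_rot"],s["gripper_width"],finger_overhang)
P=[]
for n in("side","top"):
    c=capture(n);np.save(n+".npy",c,allow_pickle=True);P.append(c["pixels"]);cv2.imwrite(f"pics/{n}0.png",c["pixels"])
    print(n,-np.array(c["R"]).T@c["t"],np.array(c["R"])[2],c["fx"],c["k1"])
    for k in "panel knob panel_lead case rest_edge hole0 hole1 hole2 hole3 thread0 thread1 thread2 thread3 handpiece cast burs dish".split():
        print(k,[(np.round(d["point"],4).tolist(),round(d["conf"],2)) for d in tip_of(k,n)[:2]])
print(sense()["time_s"])
E
```

```text
0.0 [ 0.281  -0.5577  0.2465] [[-0.8931 -0.4498 -0.0011]
 [-0.4498  0.8931  0.0019]
 [ 0.0001  0.0021 -1.    ]] 0.9955567916291587 0.025
side [0.51   0.7515 0.7609] [ 0.0994 -0.7422 -0.6628] 415.3531058191913 -0.12151350303725392
panel [([0.5966, -0.2454, -0.0008], 0.98)]
knob [([0.5968, -0.2823, 0.0127], 0.88)]
panel_lead [([0.598, -0.1601, -0.0006], 0.85)]
case [([0.5026, 0.1366, 0.0039], 0.86)]
rest_edge [([0.5104, 0.1647, 0.1042], 0.78)]
hole0 [([0.6366, -0.1705, 0.0009], 0.79), ([0.6405, -0.3176, 0.0039], 0.71)]
hole1 [([0.6366, -0.1705, 0.0009], 0.79), ([0.6405, -0.3176, 0.0039], 0.71)]
hole2 [([0.6366, -0.1705, 0.0009], 0.79), ([0.6405, -0.3176, 0.0039], 0.71)]
hole3 [([0.6366, -0.1705, 0.0009], 0.79), ([0.6405, -0.3176, 0.0039], 0.71)]
thread0 [([0.4736, 0.2202, 0.0737], 0.97), ([0.5615, 0.2008, 0.0746], 0.9)]
thread1 [([0.4736, 0.2202, 0.0737], 0.97), ([0.5615, 0.2008, 0.0746], 0.9)]
thread2 [([0.4736, 0.2202, 0.0737], 0.97), ([0.5615, 0.2008, 0.0746], 0.9)]
thread3 [([0.4736, 0.2202, 0.0737], 0.97), ([0.5615, 0.2008, 0.0746], 0.9)]
handpiece [([0.5128, 0.1821, 0.111], 0.67)
[... 674 characters left out ...]
0.69)]
hole2 [([0.5541, -0.1693, 0.002], 0.76), ([0.6367, -0.3142, 0.0053], 0.69)]
hole3 [([0.5541, -0.1693, 0.002], 0.76), ([0.6367, -0.3142, 0.0053], 0.69)]
thread0 [([0.4482, 0.0734, 0.0731], 0.95), ([0.4796, 0.2145, 0.0692], 0.88)]
thread1 [([0.4482, 0.0734, 0.0731], 0.95), ([0.4796, 0.2145, 0.0692], 0.88)]
thread2 [([0.4482, 0.0734, 0.0731], 0.95), ([0.4796, 0.2145, 0.0692], 0.88)]
thread3 [([0.4482, 0.0734, 0.0731], 0.95), ([0.4796, 0.2145, 0.0692], 0.88)]
handpiece [([0.5101, 0.1844, 0.106], 0.86), ([0.5528, -0.3126, 0.0031], 0.39)]
cast [([0.7758, -0.0752, 0.0055], 0.71)]
burs [([0.7746, 0.213, 0.002], 0.73)]
dish [([0.4417, 0.3719, 0.0052], 0.65), ([0.6427, -0.17, 0.0028], 0.6)]
1.8
```

View pics/side0.png

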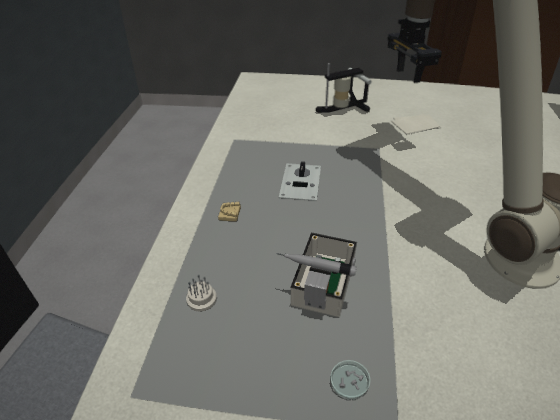

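View pics/top0.png

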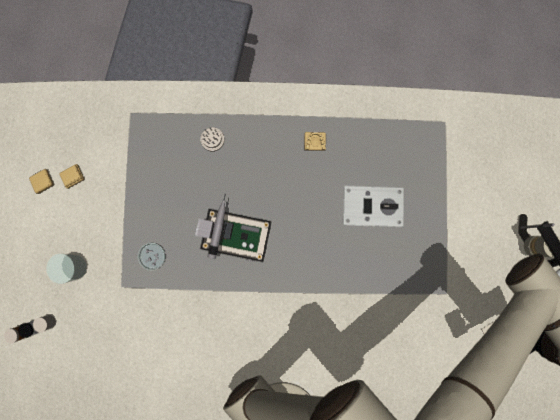

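Side view: panel at (300,182), case at (326,268) with the handpiece over its +y end. In the top view the panel is at (374,207) and the case at (238,235). The cast, burs and dish are clear of the path. Next I refine both poses.

```bash
cat >> h.py <<'E'
from scipy.optimize import least_squares
L=np.array([[-43,-73],[43,-73],[43,73],[-43,73]])/1000
def dets(thing,cam,zr,n=3,cmin=.3):
    out=[]
    for _ in range(n):
        capture(cam); out+= [d["point"] for d in tip_of(thing,cam) if d["conf"]>cmin and zr[0]<d["point"][2]<zr[1]]
    return np.array(out)
def fit(P,g):
    "SE2 fit of points to hole pattern, g=(x,y,yaw)"
    def res(p):
        c,s=np.cos(p[2]),np.sin(p[2]);M=L@np.array([[c,s],[-s,c]])+p[:2]
        D=P[:,None,:2]-M[None];i=np.argmin((D**2).sum(2),1);return D[np.arange(len(P)),i].ravel()
    r=least_squares(res,g,loss="soft_l1",f_scale=.004);return r.x,res(r.x).reshape(-1,2)
E
python3 - <<'E'
from h import *
np.set_printoptions(precision=4,suppress=True)
for cam in("side","top"):
  for th,g,zr in(("hole0",(.596,-.242,0),(-.01,.02)),("thread0",(.5035,.137,-.195),(.05,.09))):
    P=dets(th,cam,zr);x,r=fit(P,g);print(cam,th,len(P),x[:2],np.degrees(x[2]),"z",P[:,2].mean(),"rms",np.sqrt((r**2).sum(1).mean()))
print(sense()["time_s"])
m=[]
for n,(u,v,u2,v2) in(("side",(300,182,326,270)),("top",(374,207,238,235))):
    c=np.load(n+".npy",allow_pickle=True).item()["pixels"]
    m.append(np.vstack([cv2.resize(c[b-37:b+38,a-50:a+50],(400,300),interpolation=cv2.INTER_CUBIC) for a,b in((u,v),(u2,v2))]))
cv2.imwrite("pics/crop.png",np.hstack(m))
E
```

```text
side hole0 13 [ 0.5959 -0.2447] -0.04851221104453185 z 0.0014076923076923077 rms 0.15378249358406004
side thread0 12 [0.5032 0.1364] -10.233256728656475 z 0.07306666666666667 rms 0.0033144406759992614
top hole0 11 [ 0.596  -0.2431] -1.3508283994547052 z 0.0030090909090909087 rms 0.002985623116492471
top thread0 12 [0.5043 0.1361] -10.638200175633637 z 0.07243333333333334 rms 0.002014559069485331
3.0
```

View pics/crop.png

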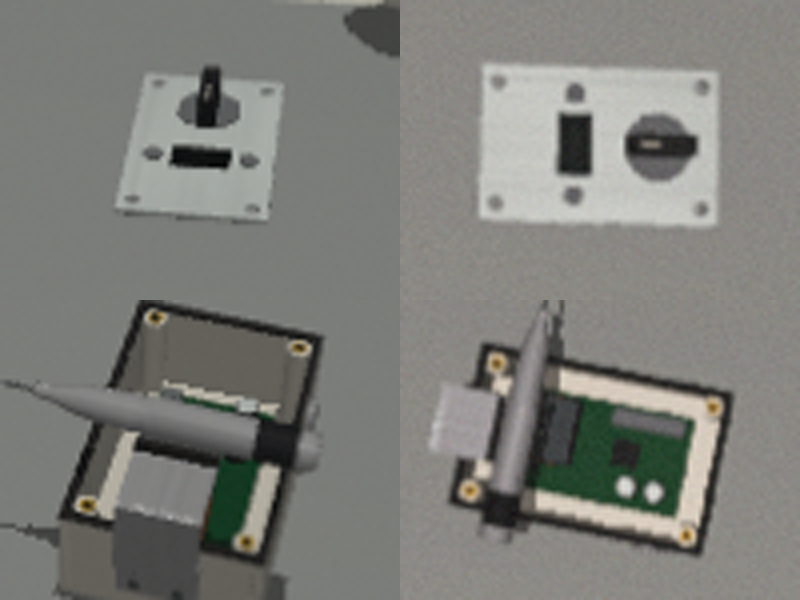

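Crop: all four panel holes and all four brass threads show clearly in both views. I fit poses from those pixels in each camera.

Run:
```python
from h import *
np.set_printoptions(precision=4,suppress=True)
S={("top","panel"):((324,170),[(98,82),(303,87),(94,202),(300,208)]),("top","case"):((188,198),[(96,62),(313,107),(69,190),(286,236)]),
("side","panel"):((250,145),[(164,89),(267,91),(131,198),(252,208)]),("side","case"):((276,233),[(155,17),(300,48),(87,205),(246,242)])}
for (n,o),(off,px) in S.items():
    c=np.load(n+".npy",allow_pickle=True).item();z=.0055 if o=="panel" else .0705
    uv=[((x+.5)/4-.5+off[0],(y+.5)/4-.5+off[1]) for x,y in px]
    P=np.array([pt(c,u,v,z) for u,v in uv])
    x,r=fit(P,(.596,-.242,0) if o=="panel" else (.5035,.137,-.195))
    print(n,o,x[:2],np.degrees(x[2]),"res mm",(r*1000).round(1).tolist(),"depth z",[round(pt(c,u+d,v)[2],4) for u,v in uv[:2] for d in(0,)])
```

```text
top panel [ 0.5946 -0.2443] -0.4169107614463702 res mm [[-1.2, -0.1], [0.3, -1.2], [0.4, 1.1], [0.4, 0.2]] depth z [np.float64(0.0058), np.float64(0.0006)]
top case [0.503  0.1354] -10.261925863585606 res mm [[0.3, 0.5], [0.3, -0.4], [-0.1, 0.2], [-0.4, -0.2]] depth z [np.float64(0.0712), np.float64(0.0759)]
side panel [ 0.5939 -0.245 ] -0.9555561294671837 res mm [[-4.0, 7.0], [1.5, -1.2], [1.6, -1.1], [-0.1, -1.4]] depth z [np.float64(0.006), np.float64(0.0053)]
side case [0.5032 0.1353] -10.126093155604478 res mm [[0.3, -0.3], [-0.3, 0.1], [-0.2, 0.3], [0.3, -0.1]] depth z [np.float64(0.0724), np.float64(0.0723)]
```

Emit:
servo_tool(slide=[[-0.04,0.01,0],[-0.08,0.02,0],[-0.12,0.03,0],[-0.16,0.04,0],[-0.2,0.05,0]], spin=[-6.3,-12.6,-18.9,-25.2,-31.4], grip=[0,0,0,0,0])

```text
time_s: 3.42
tcp_pos: [0.4385, -0.4221, 0.2478]
ee_rot: [[-0.523, -0.852, 0.0], [-0.852, 0.523, -0.0], [0.0, -0.0, -1.0]]
wrist_force: [0.6, -1.5, -0.1]
gripper_width: 0.998
gripper_force: 0.0
```

```bash
cat >> h.py <<'E'
def goto(x,y,z,ydir):
    "slide and spin (tool axes) to TCP target with tool y at world angle ydir"
    s=sense();R=np.array(s["ee_rot"]);d=R.T@(np.array([x,y,z])-s["tcp_pos"])
    a=np.degrees(np.arctan2(R[1,1],R[0,1]));w=(ydir-a+180)%360-180
    print("t",s["time_s"],"tcp",np.round(s["tcp_pos"],4),"yang",round(a,2),"slide",d.round(4),"spin",round(-w,2),"width",s["gripper_width"],"gf",s["gripper_force"],"F",np.round(s["wrist_force"],1),"J",np.round(s["joints"],1))
E
python3 -c "
from h import *
goto(.594,-.2865,.12,179.4)"
```

```text
t 3.4167 tcp [ 0.4385 -0.4221  0.2478] yang 148.44 slide [-0.1969 -0.0615  0.1278] spin -30.96 width 0.99795205699634 gf 0.0 F [ 0.6 -1.5 -0.1] J [-28.7  20.4  -2.    0.  -67.6  -2.9]
```

Emit:
servo_tool(slide=[[-0.039,-0.012,0],[-0.079,-0.025,0],[-0.118,-0.037,0.005],[-0.158,-0.049,0.01],[-0.197,-0.0615,0.02]], spin=[-6.2,-12.4,-18.6,-24.8,-31.0], grip=[0,0,0,0,0])

```text
time_s: 3.83
tcp_pos: [0.5948, -0.2877, 0.229]
ee_rot: [[-0.009, -1.0, 0.003], [-1.0, 0.009, -0.001], [0.001, -0.003, -1.0]]
wrist_force: [1.0, -1.0, -0.6]
gripper_width: 1.0
gripper_force: 0.0
```

Run:
```python
from h import *
goto(.594,-.2865,.035,179.4)
c=capture("side")["pixels"];a,b=300,175
cv2.imwrite("pics/s1.png",cv2.resize(c[b-75:b+75,a-100:a+100],(800,600),interpolation=cv2.INTER_CUBIC))
```

```text
t 3.8333 tcp [ 0.5948 -0.2877  0.229 ] yang 179.49 slide [-0.0014  0.0013  0.194 ] spin 0.09 width 0.9995972815033125 gf 0.0 F [ 1.  -1.  -0.6] J [-11.8  26.1   4.2   0.  -67.9  11.3]
```

View pics/s1.png

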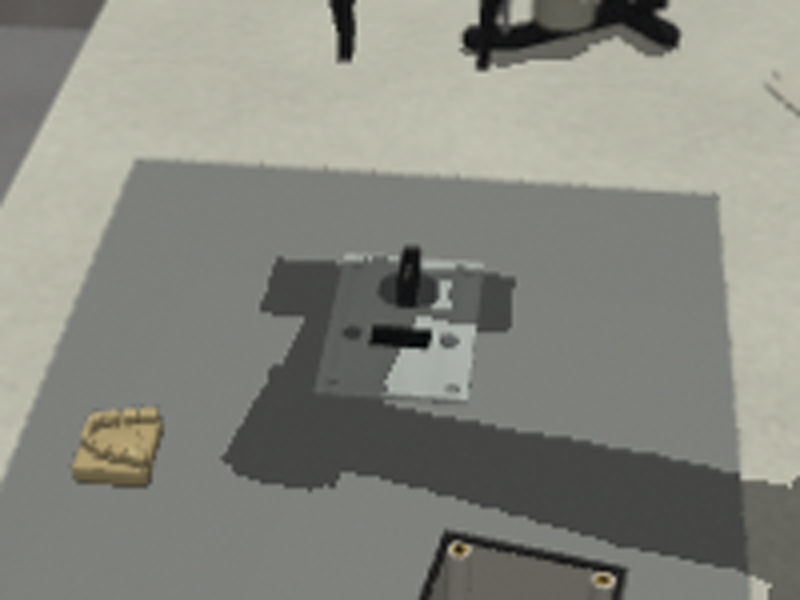

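The panel at (410,320) in the crop is undisturbed and the gripper is above the picture. Now I descend around the knob, then close.

Emit:
servo_tool(slide=[[-0.001,0.001,0.04],[-0.001,0.001,0.08],[-0.001,0.001,0.12],[-0.001,0.001,0.15],[-0.001,0.001,0.165]], spin=[0,0,0,0,0], grip=[0,0,0,0,0])

```text
time_s: 4.3
tcp_pos: [0.5892, -0.2871, 0.0576]
ee_rot: [[-0.016, -1.0, -0.008], [-1.0, 0.016, 0.003], [-0.003, 0.008, -1.0]]
wrist_force: [-0.7, -0.4, -0.2]
gripper_width: 0.999
gripper_force: 0.0
```

Emit:
servo_tool(slide=[[0,0,0.012],[0,0,0.022],[0,0,0.027],[0,0,0.027],[0,0,0.027]], spin=[0,0,0,0,0], grip=[0,0,0,0,0])

```text
time_s: 4.72
tcp_pos: [0.5927, -0.2884, 0.0368]
ee_rot: [[-0.015, -1.0, 0.002], [-1.0, 0.015, -0.001], [0.001, -0.002, -1.0]]
wrist_force: [0.4, -0.6, -0.0]
gripper_width: 1.002
gripper_force: 0.0
```

Run:
```python
from h import *
goto(.594,-.2865,.035,179.4)
c=capture("side")["pixels"];a,b=300,175
cv2.imwrite("pics/s2.png",cv2.resize(c[b-60:b+60,a-80:a+80],(640,480),interpolation=cv2.INTER_CUBIC))
```

```text
t 4.7167 tcp [ 0.5927 -0.2884  0.0368] yang 179.16 slide [-0.0019 -0.0013  0.0018] spin -0.24 width 1.0016621947565714 gf 0.0 F [ 0.4 -0.6 -0. ] J [-11.9  36.7  -7.7   0.  -45.5  11. ]
```

View pics/s2.png

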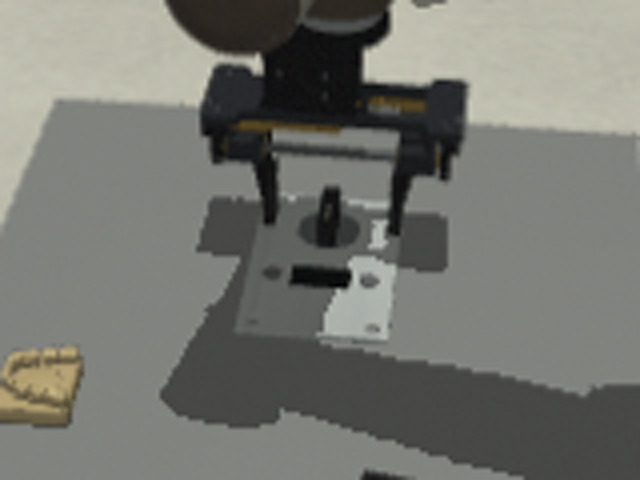

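The fingers straddle the knob (330,215), roughly centred. Closing now.

Emit:
servo_tool(slide=[[-0.001,0,0.001],[-0.001,0,0.001],[-0.001,0,0.001],[-0.001,0,0.001],[-0.001,0,0.001]], spin=[0,0,0,0,0], grip=[0.4,0.7,1,1,1])

```text
time_s: 5.18
tcp_pos: [0.5921, -0.2871, 0.035]
ee_rot: [[-0.015, -1.0, 0.0], [-1.0, 0.015, -0.0], [0.0, -0.0, -1.0]]
wrist_force: [-0.6, 0.1, -0.3]
gripper_width: 0.708
gripper_force: 0.0
```

Emit:
servo_tool(slide=[[0,0,0],[0,0,0],[0,0,0],[0,0,0],[0,0,0]], spin=[0,0,0,0,0], grip=[1,1,1,1,1])

```text
time_s: 5.6
tcp_pos: [0.592, -0.2871, 0.0347]
ee_rot: [[-0.015, -1.0, -0.0], [-1.0, 0.015, 0.0], [-0.0, 0.0, -1.0]]
wrist_force: [0.8, -0.8, 0.4]
gripper_width: 0.324
gripper_force: 0.0
```

Emit:
servo_tool(slide=[[0,0,0],[0,0,0],[0,0,0],[0,0,0],[0,0,0]], spin=[0,0,0,0,0], grip=[1,1,1,1,1])

```text
time_s: 6.02
tcp_pos: [0.5922, -0.2871, 0.0348]
ee_rot: [[-0.015, -1.0, 0.0], [-1.0, 0.015, -0.0], [0.0, -0.0, -1.0]]
wrist_force: [0.3, -0.8, -1.1]
gripper_width: 0.157
gripper_force: 30.0
```

Emit:
servo_tool(slide=[[0,0,-0.005],[0,0,-0.012],[0,0,-0.022],[0,0,-0.034],[0,0,-0.046]], spin=[0,0,0,0,0], grip=[1,1,1,1,1])

```text
time_s: 6.43
tcp_pos: [0.592, -0.2872, 0.0822]
ee_rot: [[-0.015, -1.0, 0.0], [-1.0, 0.015, -0.0], [0.0, -0.0, -1.0]]
wrist_force: [-0.5, 0.5, -1.4]
gripper_width: 0.157
gripper_force: 30.0
```

Emit:
servo_tool(slide=[[0,0,-0.012],[0,0,-0.023],[0,0,-0.032],[0,0,-0.036],[0,0,-0.036]], spin=[0,0,0,0,0], grip=[1,1,1,1,1])

```text
time_s: 6.85
tcp_pos: [0.5926, -0.2873, 0.1184]
ee_rot: [[-0.015, -1.0, 0.003], [-1.0, 0.015, -0.001], [0.001, -0.003, -1.0]]
wrist_force: [1.3, 0.3, -2.5]
gripper_width: 0.156
gripper_force: 30.0
```

Run:
```python
from h import *
goto(.592,-.2871,.117,179.1)
c=capture("side");np.save("side3.npy",c,allow_pickle=True)
t=capture("top");np.save("top3.npy",t,allow_pickle=True)
m=[]
for n,q in(("side",c),("top",t)):
    u,v=proj(q,np.array([.594,-.245,.087]));a,b=int(u),int(v);print(n,a,b)
    m.append(cv2.resize(q["pixels"][b-60:b+60,a-50:a+50],(400,480),interpolation=cv2.INTER_CUBIC))
cv2.imwrite("pics/s3.png",np.hstack(m))
# plate depth points: plane fit in the side view
D=c["depth"];u,v=map(int,proj(c,np.array([.594,-.2,.087])))
P=np.array([pt(c,x,y) for y in range(v-25,v+35) for x in range(u-35,u+35)])
P=P[(abs(P[:,2]-.09)<.02)&(P[:,1]>-.225)&(P[:,1]<-.163)]
for _ in range(3):
    A=np.c_[P[:,0]-.594,P[:,1]+.2,np.ones(len(P))];k=np.linalg.lstsq(A,P[:,2],rcond=None)[0];e=P[:,2]-A@k;P=P[abs(e)<2.5*e.std()]
print("plane slopes x,y, z at(-.2):",k.round(4),len(P),e.std())
```

```text
t 6.85 tcp [ 0.5926 -0.2873  0.1184] yang 179.15 slide [-0.0002  0.0006  0.0014] spin 0.05 width 0.15637338995191372 gf 29.958181846886873 F [ 1.3  0.3 -2.5] J [-11.8  31.3  -3.9   0.  -54.6  11. ]
side 300 157
top 380 203
plane slopes x,y, z at(-.2): [ 0.0037 -0.0139  0.0907] 505 0.0012910038711484429
```

View pics/s3.png

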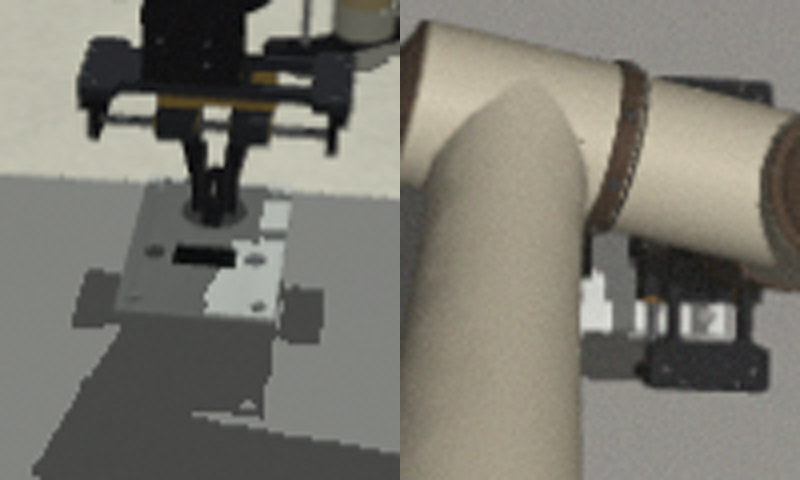

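The panel is lifted and nearly level: plane-fit slope −0.014, plate about 90 mm up. The crop shows the holes at (134,299) and (258,307). Now to a staging pose short of the rest.

Emit:
servo_tool(slide=[[-0.008,0.004,-0.001],[-0.026,0.012,-0.002],[-0.05,0.024,-0.002],[-0.076,0.037,-0.002],[-0.102,0.05,-0.002]], spin=[0.5,1.5,3,4.5,6], grip=[1,1,1,1,1])

```text
time_s: 7.37
tcp_pos: [0.5419, -0.1831, 0.1178]
ee_rot: [[-0.122, -0.993, -0.002], [-0.993, 0.122, 0.0], [-0.0, 0.002, -1.0]]
wrist_force: [-0.2, 0.5, -2.2]
gripper_width: 0.156
gripper_force: 30.0
```

```bash
python3 -c "
from h import *
goto(.4726,-.0344,.12,169.8)"
```

```text
t 7.3667 tcp [ 0.5419 -0.1831  0.1178] yang 173.0 slide [-0.1392  0.0869 -0.002 ] spin 3.2 width 0.1556968757387375 gf 29.955817870795727 F [-0.2  0.5 -2.2] J [ -2.5  24.2 -16.8  -0.  -49.1  -4.5]
```

Emit:
servo_tool(slide=[[-0.03,0.018,-0.002],[-0.06,0.037,-0.002],[-0.09,0.056,-0.002],[-0.118,0.074,-0.002],[-0.132,0.083,-0.002]], spin=[0.7,1.4,2,2.6,3.2], grip=[1,1,1,1,1])

```text
time_s: 7.78
tcp_pos: [0.4738, -0.0411, 0.1202]
ee_rot: [[-0.174, -0.985, -0.003], [-0.985, 0.174, 0.0], [0.0, 0.003, -1.0]]
wrist_force: [0.2, 0.4, -2.3]
gripper_width: 0.16
gripper_force: 30.0
```

Emit:
servo_tool(slide=[[-0.004,0.002,0],[-0.004,0.002,0],[-0.004,0.002,0],[-0.004,0.002,0],[-0.004,0.002,0]], spin=[0,0,0,0,0], grip=[1,1,1,1,1])

```text
time_s: 8.2
tcp_pos: [0.4759, -0.0399, 0.1205]
ee_rot: [[-0.176, -0.984, -0.0], [-0.984, 0.176, -0.0], [0.0, 0.0, -1.0]]
wrist_force: [0.6, -0.2, -1.9]
gripper_width: 0.16
gripper_force: 30.0
```

Run:
```python
from h import *
np.set_printoptions(precision=4,suppress=True)
goto(.4956,.0935,.12,169.8)
c=capture("side");np.save("side4.npy",c,allow_pickle=True);t=capture("top");np.save("top4.npy",t,allow_pickle=True)
for n in("side","top"):
    print(n,[(np.round(d["point"],4).tolist(),round(d["conf"],2)) for d in tip_of("hole0",n)+tip_of("knob",n)+tip_of("panel_lead",n)])
m=[]
for q in(c,t):
    u,v=proj(q,np.array([.485,.035,.087]));a,b=int(u),int(v);print(a,b)
    m.append(cv2.resize(q["pixels"][b-75:b+75,a-50:a+50],(400,600),interpolation=cv2.INTER_CUBIC))
cv2.imwrite("pics/s4.png",np.hstack(m))
```

```text
t 8.2 tcp [ 0.4759 -0.0399  0.1205] yang 169.86 slide [-0.1348  0.0041  0.0005] spin 0.06 width 0.15985671730193066 gf 29.958026334643364 F [ 0.6 -0.2 -1.9] J [ 14.8  16.  -29.7   0.  -44.3 -24.9]
side [([0.5333, 0.065, 0.0859], 0.96), ([0.4303, -0.0578, 0.0875], 0.95), ([0.4547, 0.0836, 0.0888], 0.56), ([0.4722, 0.2195, 0.071], 0.42), ([0.4774, -0.0372, 0.102], 0.87), ([0.4269, -0.0609, 0.0863], 0.16), ([0.4988, 0.0876, 0.0872], 0.89)]
top [([0.5412, 0.0655, 0.0847], 0.95), ([0.5011, 0.0881, 0.0861], 0.91)]
335 227
273 242
```

View pics/s4.png

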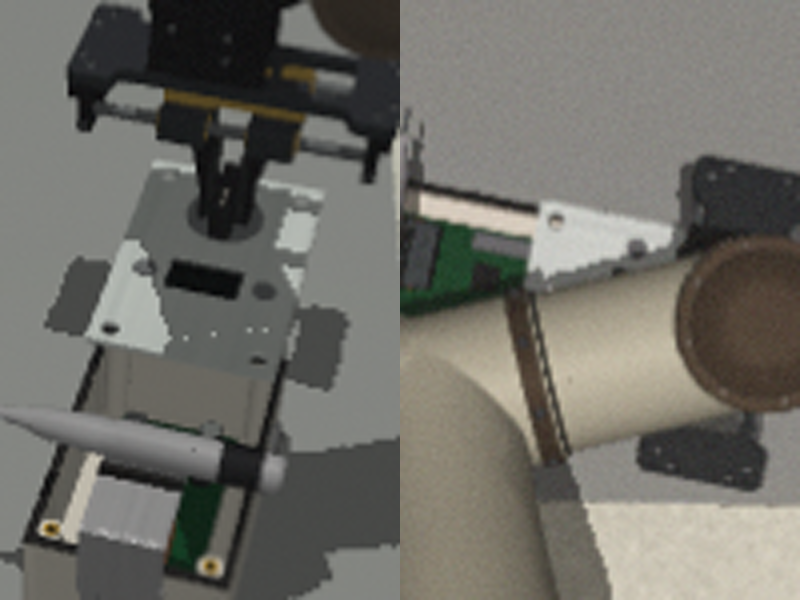

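```bash
cat >> h.py <<'E'
def tri(c1,p1,c2,p2):
    f=lambda X:np.r_[proj(c1,X)-p1,proj(c2,X)-p2]
    r=least_squares(f,[.5,.1,.09]);return r.x,r.fun
up=lambda x,y,off:np.array([(x+.5)/4-.5+off[0],(y+.5)/4-.5+off[1]])
def plane(c,R,o,yr,z0=.092):
    "plane of plate over the panel-frame strip yr: slopes along panel x,y and height at centre"
    U,V=np.meshgrid(np.arange(560),np.arange(420))
    P=np.array([pt(c,u,v) for u,v in zip(U.ravel(),V.ravel()) if abs(u-proj(c,np.append(o,z0))[0])<50 and abs(v-proj(c,np.append(o,z0))[1])<45])
    q=(P[:,:2]-o)@R;k=(abs(q[:,0])<.05)&(q[:,1]>yr[0])&(q[:,1]<yr[1])&(abs(P[:,2]-z0)<.008);q=q[k];z=P[k,2]
    for _ in range(4):
        A=np.c_[q,np.ones(len(q))];s=np.linalg.lstsq(A,z,rcond=None)[0];e=z-A@s;m=abs(e)<2.5*e.std();q,z=q[m],z[m]
    return s,len(z),e.std()
E
python3 - <<'E'
from h import *
np.set_printoptions(precision=4,suppress=True)
c=np.load("side4.npy",allow_pickle=True).item();t=np.load("top4.npy",allow_pickle=True).item()
px=[up(x,y,(285,152)) for x,y in((303,200),(170,175),(110,328),(258,360))]
print("hole2 tri",tri(c,px[2],t,up(157,221,(223,167))))
for z in(.089,.091,.093):
    P=np.array([pt(c,*p,z) for p in px]);x,r=fit(P,(.483,.002,-.178));print(z,x[:2],np.degrees(x[2]),(r*1000).round(1).tolist())
    # free scale check
    print(" len y",np.linalg.norm((P[2]+P[3]-P[0]-P[1])/2),"x",np.linalg.norm((P[1]+P[2]-P[0]-P[3])/2))
    a=x[2];R=np.array([[np.cos(a),-np.sin(a)],[np.sin(a),np.cos(a)]])
print(plane(c,R,x[:2],(-.02,.083)))
s=sense();print("TCP in panel frame",R.T@(np.array(s["tcp_pos"])[:2]-x[:2]))
C0=np.load("side.npy",allow_pickle=True).item()
print("gasket depth heights",[pt(C0,*(proj(C0,np.array([.5031+.984*X+.177*Y,.1354-.177*X+.984*Y,.072]))))[2].round(4) for X,Y in((0,-.0825),(-.025,-.0825),(.025,-.0825),(.0525,-.03),(-.0525,-.03),(-.0525,0))])
E
```

```text
hole2 tri (array([0.5381, 0.0658, 0.0906]), array([ 0.0553,  0.0066,  0.002 , -0.0629]))
0.089 [ 0.482  -0.0001] -10.54694511405025 [[-0.3, -0.9], [-0.1, -0.2], [0.6, 0.4], [-0.2, 0.7]]
 len y 0.1471343147951605 x 0.08642913288598163
0.091 [0.4821 0.0021] -10.54639213492569 [[-0.1, -0.7], [-0.2, 0.1], [0.4, 0.2], [-0.1, 0.5]]
 len y 0.14669632217057987 x 0.08617184876564798
0.093 [0.4822 0.0044] -10.545927073334308 [[0.1, -0.5], [-0.3, 0.3], [0.3, 0.0], [-0.0, 0.2]]
 len y 0.14625832954599938 x 0.08591456464531437
(array([ 0.0006, -0.0082,  0.0927]), 1256, np.float64(0.0011903645724458728))
TCP in panel frame [ 0.0015 -0.0442]
gasket depth heights [np.float64(0.0751), np.float64(0.0751), np.float64(0.0705), np.float64(0.0728), np.float64(0.0746), np.float64(0.1277)]
```

Side view: all four panel holes show, at crop pixels (303,200), (170,175), (110,328), (258,360), and the view ahead under the rest is clear. The triangulated plate face is at 91 mm, midway in the gap. Inserting gently.

Emit:
servo_tool(slide=[[-0.008,0,0],[-0.022,0.001,0],[-0.04,0.001,0],[-0.056,0.001,0],[-0.068,0.001,0]], spin=[-0.1,-0.2,-0.3,-0.4,-0.4], grip=[1,1,1,1,1])

```text
time_s: 9.02
tcp_pos: [0.4869, 0.0296, 0.1209]
ee_rot: [[-0.167, -0.986, 0.001], [-0.986, 0.167, 0.0], [-0.0, -0.001, -1.0]]
wrist_force: [0.6, 0.1, -2.5]
gripper_width: 0.154
gripper_force: 30.0
```

Emit:
servo_tool(slide=[[-0.012,0,0],[-0.026,0.001,0],[-0.04,0.001,0],[-0.05,0.001,0],[-0.055,0.001,0]], spin=[0,0,0,0,0], grip=[1,1,1,1,1])

```text
time_s: 9.43
tcp_pos: [0.4952, 0.0839, 0.1208]
ee_rot: [[-0.166, -0.986, 0.001], [-0.986, 0.166, 0.0], [-0.0, -0.0, -1.0]]
wrist_force: [0.1, -0.3, -3.1]
gripper_width: 0.155
gripper_force: 30.0
```

Emit:
servo_tool(slide=[[-0.004,0,0],[-0.008,0,0],[-0.01,0,0],[-0.01,0,0.001],[-0.01,0,0.002]], spin=[0,0,0,0,0], grip=[1,1,1,1,1])

```text
time_s: 9.85
tcp_pos: [0.4963, 0.092, 0.1187]
ee_rot: [[-0.168, -0.986, -0.0], [-0.986, 0.168, -0.0], [0.0, 0.0, -1.0]]
wrist_force: [0.4, 0.4, -2.0]
gripper_width: 0.16
gripper_force: 30.0
```

Run:
```python
from h import *
goto(.4973,.0933,.118,170.26)
c=capture("side");np.save("side5.npy",c,allow_pickle=True);t=capture("top");np.save("top5.npy",t,allow_pickle=True)
for n in("side","top"):
    print(n,[(np.round(d["point"],4).tolist(),round(d["conf"],2)) for d in tip_of("hole0",n)+tip_of("knob",n)])
m=[]
for q in(c,t):
    u,v=proj(q,np.array([.503,.135,.087]));a,b=int(u),int(v);print(a,b)
    m.append(cv2.resize(q["pixels"][b-75:b+75,a-50:a+50],(400,600),interpolation=cv2.INTER_CUBIC))
cv2.imwrite("pics/s5.png",np.hstack(m))
```

```text
t 9.85 tcp [0.4963 0.092  0.1187] yang 170.32 slide [-0.0015 -0.0008  0.0007] spin 0.06 width 0.16015766782712074 gf 29.958228366449475 F [ 0.4  0.4 -2. ] J [ 29.   18.4 -26.2  -0.  -45.4 -38.6]
side [([0.5564, 0.1978, 0.0824], 0.96), ([0.4513, 0.0746, 0.0842], 0.82), ([0.531, 0.054, 0.0866], 0.78), ([0.4797, 0.2145, 0.0849], 0.56), ([0.7755, 0.2119, 0.0033], 0.67), ([0.4973, 0.0937, 0.096], 0.62)]
top [([0.5314, 0.06, 0.0907], 0.73), ([0.4498, 0.0731, 0.0858], 0.69), ([0.561, 0.1954, 0.0823], 0.63), ([0.5129, 0.1808, 0.1068], 0.74)]
325 258
234 234
```

View pics/s5.png

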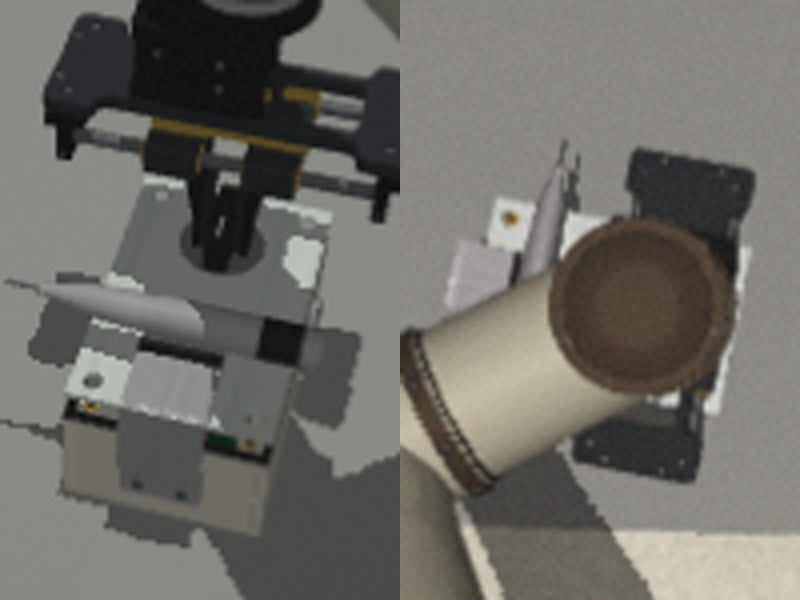

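Side view: the +y end is under the rest with visible clearance, holes at crop pixels (93,380), (253,420), (161,196), (310,225). In the top view brass shows through hole2 at (512,217). I measure the residual error.

Run:
```python
from h import *
np.set_printoptions(precision=4,suppress=True)
c=np.load("side5.npy",allow_pickle=True).item();t=np.load("top5.npy",allow_pickle=True).item()
g0=[(310,225),(161,196),(93,380),(253,420)]
off=np.array((275,183))
x=np.array([.5031,.1354,np.radians(-10.2)])
h2=up(112,217,(184,159));print("hole2 tri",tri(c,up(*g0[2],off),t,h2))
R=np.array([[np.cos(x[2]),-np.sin(x[2])],[np.sin(x[2]),np.cos(x[2])]])
M=L@R.T+x[:2]
for z in(.087,.0885,.090):
    P=np.array([pt(c,*up(*p,off),z) for p in g0]);y,r=fit(P,x);print(z,y[:2],np.degrees(y[2]),(r*1000).round(1).tolist(),"err in case mm",((P[:,:2]-M)@R*1000).round(1).tolist())
    print(" top hole2 err case mm",((pt(t,*h2,z)[:2]-M[2])@R*1000).round(1))
# expected pixel of holes at z=.0885 in side crop
print([((proj(c,np.append(m,.0885))-off+.5)*4-.5).round(0).tolist() for m in M],[((proj(t,np.append(m,.0885))-[184,159]+.5)*4-.5).round(0).tolist() for m in M])
print(plane(c,R,x[:2],(-.02,.02),.09))
m=[]
for q,o in((c,(275+10,183+75)),(c,(275+25,183+35)),(t,(184+10,159+40)),(t,(184+60,159+80))):
    m.append(cv2.resize(q["pixels"][o[1]:o[1]+40,o[0]:o[0]+55],(400,291),interpolation=cv2.INTER_CUBIC))
cv2.imwrite("pics/s6.png",np.vstack([np.hstack(m[:2]),np.hstack(m[2:])]))
```

```text
hole2 tri (array([0.5578, 0.1978, 0.0886]), array([-0.106 , -0.0132, -0.0025,  0.1342]))
0.087 [0.5025 0.1332] -10.401048432472734 [[-1.0, -0.6], [0.9, 1.1], [-0.3, -0.8], [0.4, 0.4]] err in case mm [[-1.4, -2.9], [0.2, -1.2], [-0.1, -3.3], [0.4, -1.7]]
 top hole2 err case mm [ 0.2 -1.6]
0.0885 [0.5025 0.1346] -10.401478168102342 [[-0.9, -0.5], [0.8, 1.3], [-0.4, -1.0], [0.5, 0.2]] err in case mm [[-1.5, -1.4], [-0.1, 0.3], [-0.4, -2.1], [0.3, -0.5]]
 top hole2 err case mm [ 0.1 -1.8]
0.09 [0.5025 0.136 ] -10.40195035245381 [[-0.8, -0.3], [0.8, 1.4], [-0.6, -1.1], [0.6, 0.0]] err in case mm [[-1.6, 0.2], [-0.4, 1.9], [-0.8, -0.9], [0.2, 0.7]]
 top hole2 err case mm [ 0.1 -2. ]
[[307.0, 226.0], [161.0, 196.0], [91.0, 383.0], [253.0, 421.0]] [[301.0, 392.0], [328.0, 262.0], [109.0, 217.0], [82.0, 346.0]]
(array([0.0065, 0.0121, 0.0905]), 355, np.float64(0.000992535197717226))
```

View pics/s6.png

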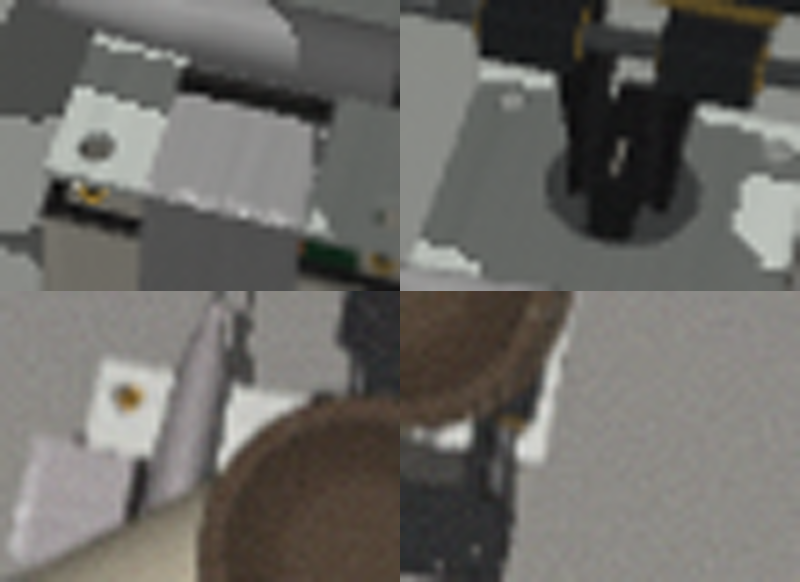

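The residual is about 1.5 mm short in y, with small x and yaw errors. One small correction.

Emit:
servo_tool(slide=[[-0.0005,-0.0002,0],[-0.001,-0.0004,0.0005],[-0.0015,-0.0005,0.001],[-0.0015,-0.0005,0.001],[-0.0015,-0.0005,0.001]], spin=[-0.1,-0.2,-0.2,-0.2,-0.2], grip=[1,1,1,1,1])

```text
time_s: 10.57
tcp_pos: [0.4971, 0.0937, 0.1177]
ee_rot: [[-0.164, -0.986, -0.0], [-0.986, 0.164, -0.0], [0.0, 0.0, -1.0]]
wrist_force: [-0.4, -0.7, -2.0]
gripper_width: 0.158
gripper_force: 30.0
```

Emit:
servo_tool(slide=[[0,0,0],[0,0,0],[0,0,0],[0,0,0],[0,0,0]], spin=[0,0,0,0,0], grip=[1,1,1,1,1])

```text
time_s: 10.98
tcp_pos: [0.4971, 0.0937, 0.1178]
ee_rot: [[-0.164, -0.986, -0.0], [-0.986, 0.164, -0.0], [0.0, 0.0, -1.0]]
wrist_force: [0.1, 0.3, -2.5]
gripper_width: 0.157
gripper_force: 30.0
```

Run:
```python
from h import *
np.set_printoptions(precision=4,suppress=True)
goto(.4973,.0933,.117,170.5)
c=capture("side");np.save("side7.npy",c,allow_pickle=True);t=capture("top");np.save("top7.npy",t,allow_pickle=True)
for n in("side","top"):
  P=dets("hole0",n,(.076,.095),4,.4);y,r=fit(P,(.503,.1355,-.178));print(n,len(P),y[:2],np.degrees(y[2]),P[:,2].mean(),np.sqrt((r**2).sum(1).mean()))
m=[]
for q,o in((c,(285,258)),(c,(300,218)),(t,(194,199)),(t,(244,239))):
    m.append(cv2.resize(q["pixels"][o[1]:o[1]+40,o[0]:o[0]+55],(400,291),interpolation=cv2.INTER_CUBIC))
cv2.imwrite("pics/s7.png",np.vstack([np.hstack(m[:2]),np.hstack(m[2:])]))
s=55/400;a=np.radians(-10.2);R=np.array([[np.cos(a),-np.sin(a)],[np.sin(a),np.cos(a)]])
M=L@R.T+[.5031,.1354]
for z in(.086,.0875,.089): print(z,[((proj(c,np.append(M[i],z))+.5-o)/s-.5).round(0).tolist() for i,o in((2,(285,258)),(3,(285,258)),(1,(300,218)),(0,(300,218)))],((proj(t,np.append(M[2],z))+.5-(194,199))/s-.5).round(0))
print(sense()["time_s"])
```

```text
t 10.9833 tcp [0.4971 0.0937 0.1178] yang 170.55 slide [ 0.0003 -0.0002  0.0008] spin 0.05 width 0.1568360496795444 gf 29.958137017674744 F [ 0.1  0.3 -2.5] J [ 29.1  18.6 -26.1   0.  -45.3 -38.5]
side 16 [0.5053 0.1358] -9.056827505865499 0.084475 0.003421199812809497
top 11 [0.5061 0.1386] -11.163788764161188 0.08600000000000001 0.002417096996826836
0.086 [[93.0, 156.0], [388.0, 226.0], [111.0, 107.0], [376.0, 163.0]] [127. 104.]
0.0875 [[93.0, 153.0], [388.0, 222.0], [111.0, 104.0], [376.0, 159.0]] [127. 104.]
0.089 [[93.0, 150.0], [389.0, 219.0], [111.0, 100.0], [377.0, 156.0]] [126. 103.]
11.8833
```

View pics/s7.png

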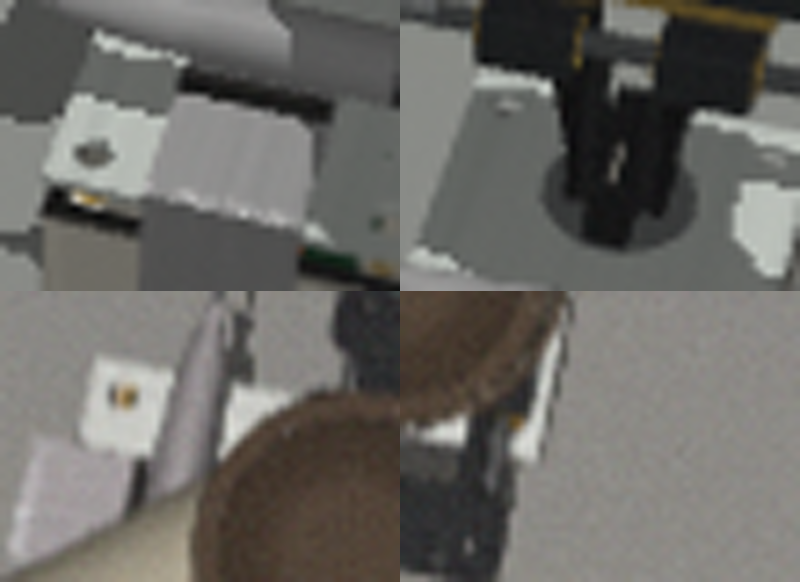

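Side view: holes 0, 1 and 2 sit within about 1–2 upscaled pixels (<1 mm) of where they belong. In the top view the brass at (128,397) shows in hole2 with exactly the parallax expected when aligned. The detector fits are coarser but agree. The panel is clear and still, so I hand in.

```bash
python3 -c "
from station import *
print(finish_job())"
```

```text
the job is handed in; nothing more can be done
None
```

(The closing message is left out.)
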